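# Free the ball stuck in the flask's neck

### The arm

A 6-joint arm with a two-finger parallel gripper is mounted at the origin on a cart in front of the work surface, level with it; the furniture and walls round the work are solid. World frame = base frame: x ahead of the robot, y to its left, z up, the work surface at z = 0. Lengths are in m, angles in rad, forces in N, time in s.
With the tool pointing down it reaches from about 0.3 to 0.775 m from the base axis. Payload 14.6 kg.
Tool frame: the origin (TCP) lies between the finger pads; the fingertips stand 19 mm ahead of it and the grasp point (between the pads) is the TCP; z points along the fingers, y is the direction in which the jaws open and shut (so a half turn about z gives the same grasp; the last joint's range is limited). The gripper opens to 94 mm and grips with 3 to 60 N. Pads are 16 mm wide; open, the fingers measure 119 mm over their backs; the gripper's body (75 mm by 177 mm) begins 78 mm behind the grasp point.
Start: joints at [-1.307, 0.3, 1.521, -0, 1.321, -0.067], TCP at [0.179, -0.52, 0.224] pointing down, gripper open.
Joint ranges: [-3.03, 3.03], [-0.79, 2.21], [0.23, 2.52], [-1.04, 4.18], [0, 3.07], [-2.55, 2.55]. Speed limits (rad/s): [2.22, 2.22, 2.57, 3.14, 3.14, 3.14].

### API

Orientations are given as [roll, pitch, yaw] about the fixed x, y, z axes, in that order (R = Rz(yaw) Ry(pitch) Rx(roll)).
In Python, from station import telemetry, vision, ctrl gives the robot as it stands. The module is installed in compiled form; this text tells all that it offers.
- The arm moves only by the shell command python3 -m creep 'ROWS' [FORCE]. ROWS is JSON, a list of rows, each a list of 3 entries, a list of its own where there are three numbers: the shift along the tool's x, y, z in units of 50 mm (1.0 is 50 mm), then the turn about the tool's z in units of 8 degrees (1.0 is 8 degrees), then the opening, from 0 (shut) to 1 (fully open). In form: [[[tx, ty, tz], twist, gripper], ...]. A call has 1 to 12 rows; each row is the pose to reach, as a shift and turn from the pose commanded when the call began, along the tool's axes at that moment; what a row does not reach only later rows make up. A row lasts 1/10 s, in which the tool goes at most 50 mm and 8.59 degrees, less where a joint would pass 70% of its speed; a pose out of reach is approached as far as the arm can. A call with a gripper value outside its range is refused whole. The fingers move at their own pace and stop on an object; FORCE is the grip in N (left out, the last holds). Time passes only in rows, so rows that repeat a pose let the fingers close. It gives the time, the measured TCP pose, the force and the opening at its end, in the units of the state.
- telemetry.get_obs(): the state, without advancing time (a new reading comes with each control period).
- vision.camera(name): name is "scene" or "side" or "wrist"; returns a dict with "img" (420x560x3 uint8, red, green, blue), "depth" (420x560 float32, m along the optical axis (not along the pixel's ray), 0 where there is no reading), "vertical_fov" (degrees; the focal length in pixels is half the picture's height over the tangent of half this angle, whatever the lens; pixels are square), "cx", "cy" (the principal point, pixels), "extrinsics" (4x4, takes a point from camera to world coordinates); the wrist camera has in their place "hand_eye" (4x4, takes a point from camera to tool coordinates, whose origin is the TCP and whose axes are the flange's). Camera axes: x right, y down, z forward; pixel columns grow to the right and rows downward; lengths in m; the calibration is good to about 2 mm. A picture is of the moment at which its call begins: read the wrist's pose just before it.
- ctrl.hand_in(): hands the job in, once; it reports no verdict.
The state is a dict: "time_s": time; "qpos": joint angles; "joint_vel": joint speeds; "tau": joint torques, N m; "ee_pos": TCP position; "eef_rot": TCP orientation; "force": force on the tool from outside, world axes, zero at the start; "moment": the same for the moment, N m; "grip_width": finger opening in m.
Only numpy, scipy, OpenCV 4.12 (cv2) and the standard library are available. Lean on these libraries where they do the work, as an engineer would, in place of code of your own. Each camera call takes 0.05 s, during which the arm holds its last target.

### The job

A wooden ball has lodged between the pinches in the neck of the flat-sided clear glass flask: hold the flask neck-down over the steel bowl and rock it from side to side until the ball drops into the bowl. Then lay the empty flask flat on the grey drying mat, in line with the mat and with no part hanging over its edge; the spice jar now standing on the mat must be moved to the cork coaster first and stand upright on the middle of it. Do not drop the ball beside the bowl, and do not shove or knock over the bowl or the can, bottle, tin and jars standing about.

Things in the scene. Friction and masses are not known exactly. Their poses are not given: they have to be found in the camera images.
- flask_center (a point): Centre of a loose flat-sided flask of clear glass with green edges, 200 mm long, 0.3 kg, lying on a broad side; 25 mm above its underside. x axis from base to mouth, z square to the broad sides. Body: from x = -100 to -10 mm, 64 mm wide (y), 50 mm high (z), then a short sloping shoulder to the neck. Centre of mass at about x = -40 mm. Flask and mat may exchange places from start to start.
- flask_neck (a point): Centre of the flask's neck, 52.5 mm from the flask's centre along x; same axes. The neck runs from x = 5 to 100 mm of the flask, 54 mm wide (y) and 38 mm high (z) outside, 48 by 32 mm inside. Tipped 30 degrees neck-down, rolling the flask 30 degrees about its long axis to one side, the other and back (a second each) lets the ball out.
- flask_pinch (a point): Tip of the neck's first inner pinch, at x = 18, y = 6 mm from the flask's centre; same axes. Three 4 mm thick green pinches, each reaching 18 mm in from a side wall: from +y with its tip at x = 18 mm, from -y at 54 mm, from +y at 88 mm. Their tips lean 12 degrees to the base, so each is a pocket that holds the ball when the flask is only tipped.
- flask_mouth (a point): Centre of the open mouth of the flask, 100 mm from its centre along its x axis; same axes as flask_center.
- ball_center (a point): Centre of the loose light-wood ball, 26 mm in diameter, 20 g; at the start inside the flask's neck, between the first and the second pinch from the base, on the flask's -y side.
- mat_top (a point): Centre of the top of the grey drying mat, fixed, 220 mm along its x axis, 110 mm along its y axis, 6 mm thick, flat on the worktop with its top at z = 0.006 m.
- jar_center (a point): Centre (half-way up) of a loose spice jar with a green lid, 46 mm in diameter and 106 mm high, 0.11 kg, standing upright on the drying mat at the start; z axis up along it.
- coaster_top (a point): Centre of the top of the round cork coaster, fixed, 110 mm in diameter, 8 mm thick; its top is at z = 0.008 m.
- bowl: Loose round steel bowl, open at the top, 153 mm across the rim, 77 mm high, inner floor at 5 mm and about 100 mm across; origin at the centre of its underside.
- spray_can: Bystander: upright aerosol can with a yellow nozzle, 61 mm in diameter, 194 mm high; origin at the centre of its underside. The can, the bottle, the tin and the spread jar exchange places from start to start.
- lemon_bottle: Bystander: upright flat bottle with an orange cap, 50 by 83 mm (x, y), 256 mm high; origin at the centre of its underside.
- tin: Bystander: upright food tin, 75 mm in diameter, 110 mm high; origin at the centre of its underside.
- spread_jar: Bystander: upright squat jar with a white lid, 64 mm in diameter, 97 mm high; origin at the centre of its underside.

How it is judged:
By the outcome, as a careful person would: the job done as asked, in the order asked, and still so for the second after the job is handed in, with the robot touching nothing.
It also fails if it takes over 64 s, if anything falls off the work surface, if the arm or the gripper's body presses on something with over 40 N, if the wrist force passes 120 N, or if a joint passes its speed limit or range.

## Working session

There is one attempt and no reset: what is moved stays moved. The work goes in short steps, Python scripts to look and compute and a shell command to move; the robot and the scene stay as the last step left them, time stands still between calls to the robot, and variables do not carry over. Pictures are saved under pics/ and viewed, and the job is handed in when it is done.

```bash
mkdir -p pics && ls && python3 - <<'E'
from station import telemetry, vision, ctrl
import cv2, numpy as np
o=telemetry.get_obs(); print(o)
for n in ["scene","side","wrist"]:
    c=vision.camera(n); cv2.imwrite(f"pics/{n}0.png",c["img"][:,:,::-1])
    np.savez(f"pics/{n}0.npz",**{k:np.array(v) for k,v in c.items()})
    print(n,c["vertical_fov"],c["cx"],c["cy"],np.round(c.get("extrinsics",c.get("hand_eye")),3).tolist())
E
```

```text
pics
{'time_s': 0.0, 'qpos': array([-1.30660087e+00,  3.00468995e-01,  1.52157732e+00, -1.03099629e-05,
        1.32069930e+00, -6.65936677e-02]), 'joint_vel': array([ 0.00109843,  0.00117448, -0.00195608, -0.00058838,  0.00051212,
        0.00139465]), 'tau': array([-6.26231249e-04, -5.31806016e+01, -3.52738452e+01,  7.08359806e-02,
        2.43834121e-02, -9.51102015e-05]), 'ee_pos': array([ 0.17856962, -0.51995125,  0.22388907]), 'eef_rot': array([-3.14044158e+00, -6.67590916e-05,  3.30791647e-01]), 'force': array([ 0.50163869, -0.10441355, -0.15953706]), 'moment': array([0.03260863, 0.03775908, 0.01622859]), 'grip_width': 0.09416869053271977}
scene 48.35889062899833 279.7814640744413 209.64020962882236 [[-0.821, -0.325, 0.469, -0.106], [-0.571, 0.499, -0.652, 0.853], [-0.022, -0.803, -0.595, 0.924], [0.0, 0.0, 0.0, 1.0]]
side 51.03979501829721 274.57737661685263 205.1807454573349 [[0.908, -0.162, 0.386, -0.016], [-0.419, -0.388, 0.821, -1.251], [0.017, -0.907, -0.42, 0.653], [0.0, 0.0, 0.0, 1.0]]
wrist 59.8077212303218 275.8244445935987 209.78802216557344 [[0.001, -0.973, -0.23, 0.067], [1.0, 0.001, -0.0, -0.0], [0.0, -0.23, 0.973, -0.161], [0.0, 0.0, 0.0, 1.0]]
```

View pics/scene0.png

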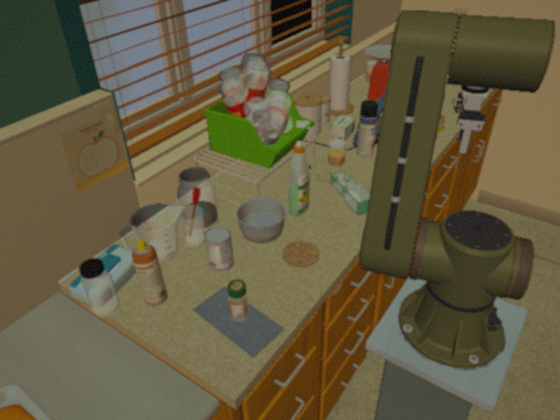

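View pics/side0.png

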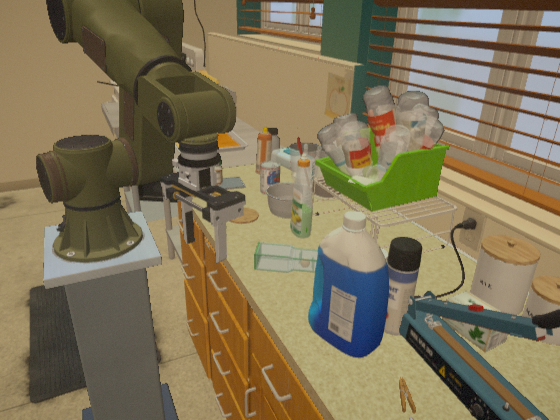

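View pics/wrist0.png

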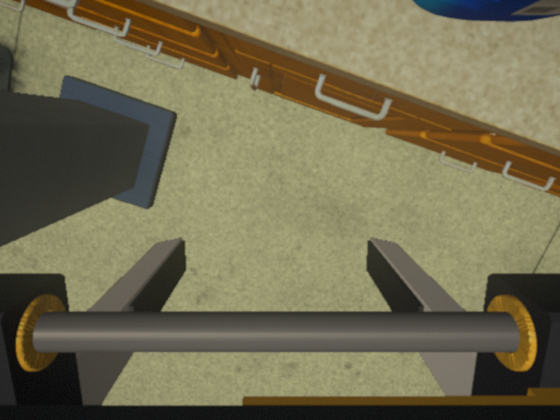

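```bash
cat > h.py <<'E'
import numpy as np, cv2
from scipy.spatial.transform import Rotation as R
def K(c):
    f=c["img"].shape[0]/2/np.tan(np.radians(float(c["vertical_fov"]))/2); return f,float(c["cx"]),float(c["cy"])
def cloud(c,E=None):
    f,cx,cy=K(c); E=c["extrinsics"] if E is None else E
    d=c["depth"]; v,u=np.mgrid[:d.shape[0],:d.shape[1]]
    P=np.stack([(u-cx)/f*d,(v-cy)/f*d,d],-1)
    W=P@E[:3,:3].T+E[:3,3]; W[d==0]=np.nan; return W
def ray(c,u,v,z,E=None):
    f,cx,cy=K(c); E=c["extrinsics"] if E is None else E
    r=E[:3,:3]@np.array([(u-cx)/f,(v-cy)/f,1.]); o=E[:3,3]; return o+r*(z-o[2])/r[2]
def proj(c,p,E=None):
    f,cx,cy=K(c); E=c["extrinsics"] if E is None else E
    q=E[:3,:3].T@(np.asarray(p)-E[:3,3]); return f*q[0]/q[2]+cx,f*q[1]/q[2]+cy
def wristE(c,o):
    T=np.eye(4); T[:3,:3]=R.from_euler("xyz",o["eef_rot"]).as_matrix(); T[:3,3]=o["ee_pos"]; return T@c["hand_eye"]
E
python3 - <<'E'
from h import *
for n in ["scene","side"]:
    c=dict(np.load(f"pics/{n}0.npz")); W=cloud(c)
    S=500; x0,x1,y0,y1=0.1,1.0,-0.8,0.8   # 2mm... image: up = +x, left=+y
    H=np.full((450,800,3),255,np.uint8); Z=np.full((450,800),-9.)
    m=np.isfinite(W[...,0])&(W[...,2]<0.35)&(W[...,2]>-0.05)
    p=W[m]; col=c["img"][m]
    u=((y1-p[:,1])*S).astype(int); v=((x1-p[:,0])*S).astype(int)
    ok=(u>=0)&(u<800)&(v>=0)&(v<450); 
    o=np.argsort(p[:,2]); 
    for i in o:
        if ok[i]: cv2.rectangle(H,(u[i],v[i]),(u[i]+1,v[i]+1),col[i][::-1].tolist(),-1)
    for k in range(0,800,100): cv2.putText(H,f"{y1-k/S:.1f}",(k,12),0,.4,(0,0,255)); cv2.line(H,(k,0),(k,450),(0,0,255),1)
    for k in range(0,450,50): cv2.putText(H,f"{x1-k/S:.1f}",(0,k+12),0,.4,(255,0,0)); cv2.line(H,(0,k),(800,k),(255,0,0),1)
    cv2.imwrite(f"pics/top_{n}.png",H)
E
```

```text
(no output)
```

View pics/top_scene.png

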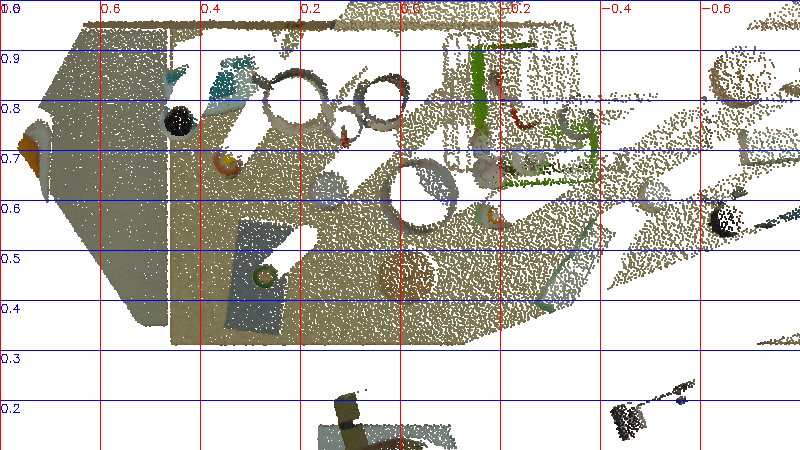

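View pics/top_side.png

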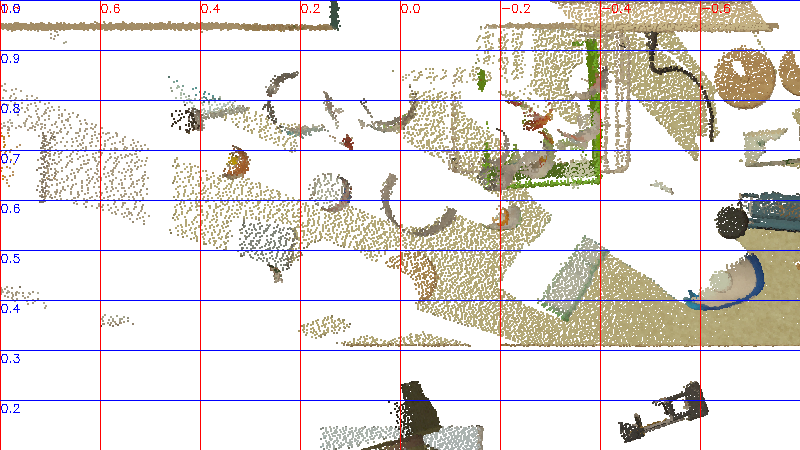

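```bash
python3 - <<'E'
import cv2
a=cv2.imread("pics/scene0.png")[140:280,160:400]; b=cv2.imread("pics/side0.png")[210:300,230:350]
cv2.imwrite("pics/za.png",cv2.resize(a,None,fx=3.3,fy=3.3,interpolation=2)); cv2.imwrite("pics/zb.png",cv2.resize(b,None,fx=6,fy=6,interpolation=2))
E
```

```text
(no output)
```

View pics/za.png

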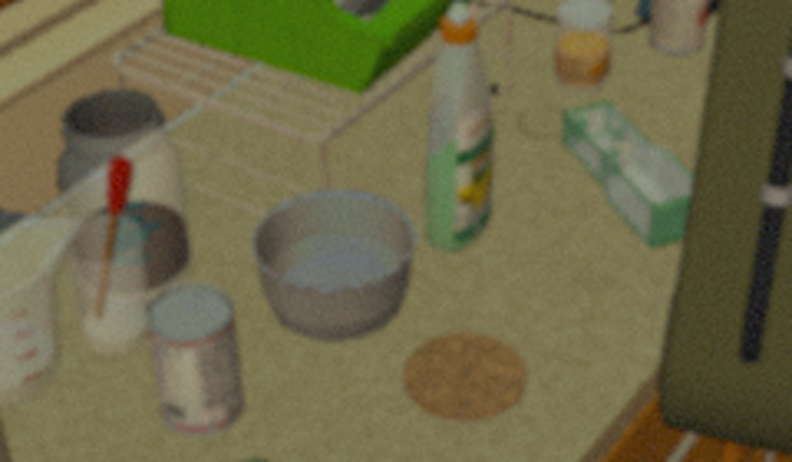

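View pics/zb.png

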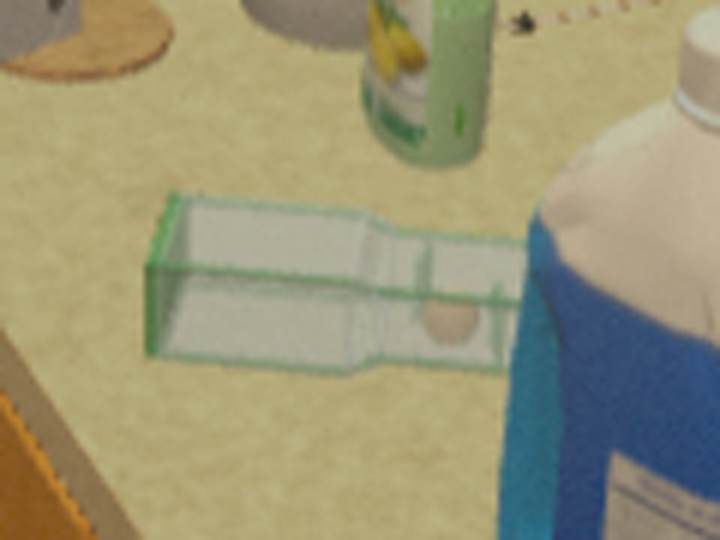

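```bash
python3 - <<'E'
from h import *
c=dict(np.load("pics/scene0.npz")); W=cloud(c); hsv=cv2.cvtColor(c["img"],cv2.COLOR_RGB2HSV)
def rp(u,v,z): return np.round(ray(c,u,v,z)[:2],4)
# jar lid top from depth
m=(np.hypot(W[...,0]-.455,W[...,1]-.27)<.05)&(W[...,2]>.108)&(W[...,2]<.13)
p=W[m]; (a,b),r=cv2.minEnclosingCircle(p[:,:2].astype(np.float32)); print("jar",a,b,r,m.sum(),p[:,2].max())
# coaster
m=((hsv[...,0]<18)&(hsv[...,1]>90)&(np.hypot(W[...,0]-.45,W[...,1]+.01)<.08)&(W[...,2]<.02)).astype(np.uint8)
cn=max(cv2.findContours(m,0,1)[0],key=cv2.contourArea); q=np.array([rp(*t[0],.008) for t in cn],np.float32)
print("coaster",cv2.fitEllipse(q),cv2.minEnclosingCircle(q))
# mat
m=((hsv[...,0]>95)&(hsv[...,0]<130)&(np.abs(W[...,0]-.45)<.15)&(np.abs(W[...,1]-.28)<.12)&(W[...,2]<.02)).astype(np.uint8)
cn=max(cv2.findContours(m,0,1)[0],key=cv2.contourArea); q=np.array([rp(*t[0],.006) for t in cn],np.float32)
print("mat",cv2.minAreaRect(q),cv2.approxPolyDP(q,0.012,True).reshape(-1,2).tolist())
# bowl rim
m=(np.abs(W[...,2]-.077)<.006)&(np.hypot(W[...,0]-.605,W[...,1]+.035)<.1); p=W[m]; print("bowl",cv2.minEnclosingCircle(p[:,:2].astype(np.float32)))
for n,(x,y) in dict(lemon=(.575,-.19),tin=(.625,.14),spray=(.68,.34)).items():
    m=(np.hypot(W[...,0]-x,W[...,1]-y)<.06)&(W[...,2]>.03); p=W[m]; t=p[:,2].max(); p=p[p[:,2]>t-.01]; print(n,t,p.mean(0))
s=dict(np.load("pics/side0.npz"))
for u,v,z in [(255,254.2,.05),(259.5,242.5,.05),(255.5,269,0),(293,246,.05),(313,250,.044),(290,257.5,.05),(288,271.5,0)]: print(u,v,ray(s,u,v,z)[:2].round(4))
for u,v in [(650,215),(575,112),(610,103),(690,180),(652,242),(690,215)]: print("scene",u,v,ray(c,160+u/3.3,140+v/3.3,.045)[:2].round(4),ray(c,160+u/3.3,140+v/3.3,.0)[:2].round(4))
E
```

```text
jar 0.4508573114871979 0.2697692811489105 0.023573188111186028 197 0.11457746506443112
coaster ((0.42251965403556824, -0.002768535166978836), (0.05797773227095604, 0.07343695312738419), 161.9090576171875) ((0.4215739071369171, 0.005135742481797934), 0.03674699738621712)
mat ((0.38611024618148804, 0.27767276763916016), (0.0019174946937710047, 0.004052181262522936), 74.24885559082031) [[0.387800008058548, 0.27619999647140503]]
bowl ((0.6128047704696655, -0.040580835193395615), 0.08396030962467194)
lemon 0.320344633386085 [ 0.63194373 -0.19417931  0.31460338]
tin 0.1133034641176427 [0.61975291 0.14367029 0.10653836]
spray 0.1927522641295344 [0.68180796 0.34310149 0.18838856]
255 254.2 [ 0.3626 -0.3317]
259.5 242.5 [ 0.3975 -0.2795]
255.5 269 [ 0.3661 -0.3264]
293 246 [ 0.4738 -0.3328]
313 250 [ 0.5189 -0.3641]
290 257.5 [ 0.4398 -0.3826]
288 271.5 [ 0.441  -0.3718]
scene 650 215 [ 0.3957 -0.2653] [ 0.4214 -0.3225]
scene 575 112 [ 0.5479 -0.3884] [ 0.5813 -0.4519]
scene 610 103 [ 0.5254 -0.4243] [ 0.5577 -0.4897]
scene 690 180 [ 0.3899 -0.3398] [ 0.4152 -0.4008]
scene 652 242 [ 0.3742 -0.2277] [ 0.3988 -0.283 ]
scene 690 215 [ 0.3636 -0.2862] [ 0.3877 -0.3445]
```

```bash
python3 - <<'E'
from h import *
c=dict(np.load("pics/scene0.npz")); im=cv2.bilateralFilter(c["img"],9,40,5); hsv=cv2.cvtColor(im,cv2.COLOR_RGB2HSV)
print(hsv[253,300],hsv[270,300],hsv[320,225],hsv[330,250],hsv[300,190])
vis=im.copy()
def big(m,roi):
    k=np.zeros_like(m,np.uint8); x0,y0,x1,y1=roi; k[y0:y1,x0:x1]=m[y0:y1,x0:x1]; k=cv2.morphologyEx(k,cv2.MORPH_OPEN,np.ones((3,3))); return max(cv2.findContours(k,0,1)[0],key=cv2.contourArea)
ref=hsv[253,300].astype(int)
lab=cv2.cvtColor(im,cv2.COLOR_RGB2LAB).astype(int); print(lab[253,300],lab[280,300],lab[320,225])
cn=big(((lab[...,1]>(lab[253,300,1]+lab[280,300,1])/2)).astype(np.uint8),(265,230,335,280))
q=np.array([ray(c,*t[0],.008)[:2] for t in cn],np.float32); print("coaster",cv2.minEnclosingCircle(q),cv2.fitEllipse(q)); cv2.drawContours(vis,[cn],-1,(255,0,0),1)
cn=big((lab[...,2]<(lab[320,225,2]+lab[280,300,2])/2).astype(np.uint8),(185,270,290,355))
h=cv2.convexHull(cn); q=np.array([ray(c,*t[0],.006)[:2] for t in h],np.float32); print("mat",cv2.minAreaRect(q)); cv2.drawContours(vis,[h],-1,(0,0,255),1)
cv2.imwrite("pics/v1.png",cv2.resize(vis[200:370,170:350],None,fx=3.5,fy=3.5)[:,:,::-1])
E
```

```text
[ 18 137 112] [ 24  91 123] [81 20 89] [86 21 87] [ 25  86 124]
[100 133 152] [125 125 149] [ 95 125 128]
coaster ((0.445647656917572, -0.006989670917391777), 0.05762070417404175) ((0.4440167546272278, -0.008248762227594852), (0.10483696311712265, 0.11158672720193863), 38.76322937011719)
mat ((0.445395290851593, 0.2842830419540405), (0.1101890429854393, 0.2206072360277176), 82.86698913574219)
```

View pics/v1.png

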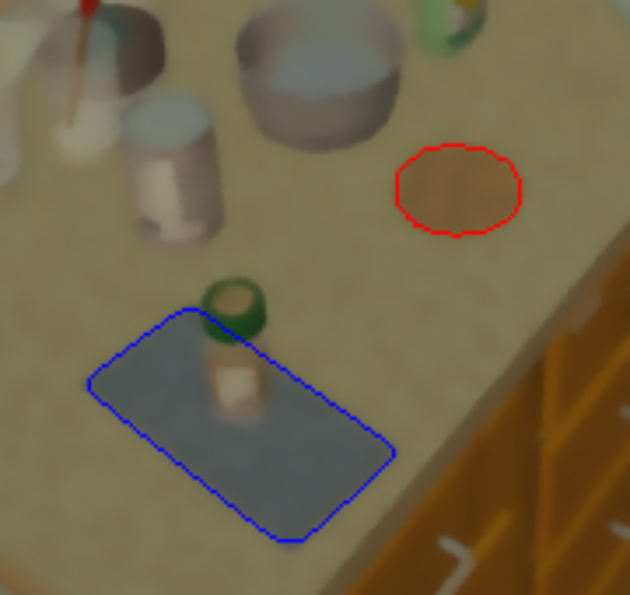

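```bash
cat > go.py <<'E'
# usage: go.py x y z yawdeg : shift/twist needed, in move units, from the measured pose
import sys, numpy as np
from station import telemetry
from scipy.spatial.transform import Rotation as R
o=telemetry.get_obs(); M=R.from_euler("xyz",o["eef_rot"]).as_matrix()
x,y,z,w=map(float,sys.argv[1:5]); d=M.T@(np.array([x,y,z])-o["ee_pos"])/.05
yaw=np.degrees(np.arctan2(M[1,0],M[0,0])); t=((yaw-w+180)%360-180)/8
print("t",round(o["time_s"],2),"pos",o["ee_pos"].round(4),"yaw",round(yaw,2),"F",o["force"].round(1),"w",round(o["grip_width"],4),"q",o["qpos"].round(2)); print("units",d.round(2),"twist",round(t,2))
E
python3 go.py 0.451 0.270 0.224 0; python3 -m creep '[[[10.3,-13.2,0],2.4,1],[[10.3,-13.2,0],2.4,1],[[10.3,-13.2,0],2.4,1],[[10.3,-13.2,0],2.4,1],[[10.3,-13.2,0],2.4,1],[[10.3,-13.2,0],2.4,1],[[10.3,-13.2,0],2.4,1],[[10.3,-13.2,0],2.4,1],[[10.3,-13.2,0],2.4,1],[[10.3,-13.2,0],2.4,1],[[10.3,-13.2,0],2.4,1],[[10.3,-13.2,0],2.4,1]]'; python3 go.py 0.451 0.270 0.224 0
```

```text
t 0.15 pos [ 0.1786 -0.52    0.224 ] yaw 18.95 F [ 0.8 -0.3  0.1] w 0.0937 q [-1.31  0.3   1.52  0.    1.32 -0.07]
units [ 1.028e+01 -1.317e+01  1.000e-02] twist 2.37
time_s: 1.35
ee_pos: [0.3742, 0.0494, 0.2247]
eef_rot: [-3.142, -0.001, -0.004]
force: [0.9, -0.6, 0.0]
grip_width: 0.0942
t 1.35 pos [0.3742 0.0494 0.2247] yaw -0.23 F [ 0.9 -0.6  0. ] w 0.0942 q [ 0.03 -0.1   1.96 -0.    1.28  1.61]
units [ 1.52 -4.42  0.01] twist -0.03
```

```bash
python3 -m creep '[[[1.3,-4.0,0],0,1],[[1.3,-4.0,0],0,1],[[1.3,-4.0,0],0,1],[[1.3,-4.0,0],0,1],[[1.3,-4.0,0],0,1],[[1.3,-4.0,0],0,1],[[1.3,-4.0,0],0,1],[[1.3,-4.0,0],0,1]]'; python3 go.py 0.451 0.270 0.224 0; python3 - <<'E'
from station import telemetry, vision
from h import *
o=telemetry.get_obs(); c=vision.camera("wrist"); np.savez("pics/w1.npz",E=wristE(c,o),**{k:np.array(v) for k,v in c.items()}); cv2.imwrite("pics/w1.png",c["img"][:,:,::-1])
W=cloud(c,wristE(c,o)); m=(np.hypot(W[...,0]-.451,W[...,1]-.27)<.06)&(W[...,2]>.105)&(W[...,2]<.13)
p=W[m]; print(m.sum(), cv2.minEnclosingCircle(p[:,:2].astype(np.float32)),p[:,:2].mean(0),p[:,2].max())
E
```

```text
time_s: 2.15
ee_pos: [0.4398, 0.2455, 0.2247]
eef_rot: [3.142, -0.0, -0.006]
force: [-0.8, 0.6, 0.2]
grip_width: 0.0941
t 2.15 pos [0.4398 0.2455 0.2247] yaw -0.33 F [-0.8  0.6  0.2] w 0.0941 q [ 0.44  0.2   1.65 -0.    1.3   2.01]
units [ 0.22 -0.49  0.01] twist -0.04
2645 ((0.4501247704029083, 0.2681744396686554), 0.022762607783079147) [0.45093436 0.26789458] 0.11443541548026709
```

View pics/w1.png

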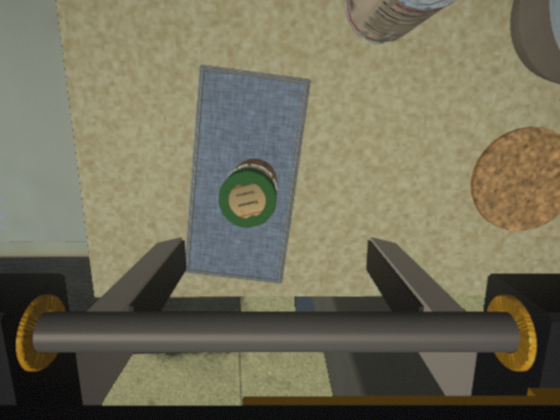

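```bash
python3 - <<'E'
from h import *
c=dict(np.load("pics/w1.npz")); q=np.array([ray(c,u,v,.006,c["E"])[:2] for u,v in [(203,66),(309,79),(282,282),(187,270)]],np.float32); print(q.round(4).tolist(),cv2.minAreaRect(q),q.mean(0))
E
python3 go.py 0.4505 0.268 0.085 0
python3 -m creep '[[[0.21,-0.45,1.4],0,1],[[0.21,-0.45,2.8],0,1],[[0.21,-0.45,2.8],0,1],[[0.21,-0.45,2.8],0,1],[[0.21,-0.45,2.8],0,1],[[0.21,-0.45,2.8],0,1]]'; python3 go.py 0.4505 0.268 0.085 0
```

```text
[[0.5615000128746033, 0.31630000472068787], [0.5490000247955322, 0.2125999927520752], [0.33379998803138733, 0.2393999993801117], [0.34869998693466187, 0.3449000120162964]] ((0.4479677081108093, 0.27887019515037537), (0.10653220862150192, 0.21687190234661102), 82.89201354980469) [0.4482387 0.2783214]
t 2.2 pos [0.4399 0.2456 0.2248] yaw -0.33 F [-0.7  0.4  0.2] w 0.0939 q [ 0.44  0.2   1.65 -0.    1.3   2.01]
units [ 0.21 -0.45  2.8 ] twist -0.04
time_s: 2.8
ee_pos: [0.4518, 0.2694, 0.0873]
eef_rot: [-3.14, -0.004, -0.005]
force: [-0.7, 1.0, 0.5]
grip_width: 0.0939
t 2.8 pos [0.4518 0.2694 0.0873] yaw -0.28 F [-0.7  1.   0.5] w 0.0939 q [ 0.47  0.4   1.73 -0.    1.01  2.04]
units [-0.03  0.03  0.05] twist -0.04
```

```bash
python3 -m creep '[[[0,0,0],0,0],[[0,0,0],0,0],[[0,0,0],0,0],[[0,0,0],0,0],[[0,0,0],0,0],[[0,0,0],0,0]]' 20; python3 go.py 0.445 -0.008 0.13 0
```

```text
time_s: 3.4
ee_pos: [0.4505, 0.2693, 0.0844]
eef_rot: [3.142, 0.0, -0.004]
force: [-1.0, -1.0, 0.6]
grip_width: 0.0495
t 3.4 pos [0.4505 0.2693 0.0844] yaw -0.24 F [-1.  -1.   0.6] w 0.0495 q [0.47 0.41 1.73 0.   1.   2.04]
units [-0.09  5.55 -0.91] twist -0.03
```

```bash
python3 -m creep '[[[0,0,0],0,0],[[0,0,0],0,0],[[0,0,-0.5],0,0],[[0,0,-1],0,0],[[-0.1,1,-1],0,0],[[-0.1,2,-1],0,0],[[-0.1,3,-1],0,0],[[-0.1,4,-1],0,0],[[-0.1,4.9,-1],0,0],[[-0.1,5.4,-1],0,0],[[-0.1,5.55,-1],0,0],[[-0.1,5.55,-1],0,0]]'; python3 go.py 0.445 -0.008 0.088 0
```

```text
time_s: 4.6
ee_pos: [0.4444, -0.0086, 0.1344]
eef_rot: [-3.142, 0.0, -0.006]
force: [-0.3, -1.2, -0.3]
grip_width: 0.0454
t 4.6 pos [ 0.4444 -0.0086  0.1344] yaw -0.33 F [-0.3 -1.2 -0.3] w 0.0454 q [-0.1   0.17  1.91  0.    1.06  1.47]
units [ 0.01 -0.01  0.93] twist -0.04
```

```bash
python3 - <<'E'
from h import *
from station import vision
c=dict(np.load("pics/w1.npz"))
for u,v in [(471,178),(523,127),(523,231)]: print(ray(c,u,v,.008,c["E"])[:2].round(4))
c=vision.camera("scene"); cv2.imwrite("pics/s2.png",cv2.resize(c["img"][190:330,200:360],None,fx=4,fy=4)[:,:,::-1])
c=vision.camera("side"); cv2.imwrite("pics/d2.png",cv2.resize(c["img"][150:330,180:360],None,fx=3,fy=3)[:,:,::-1])
E
```

```text
[0.4503 0.0427]
[ 0.5018 -0.0036]
[ 0.3926 -0.02  ]
```

View pics/s2.png

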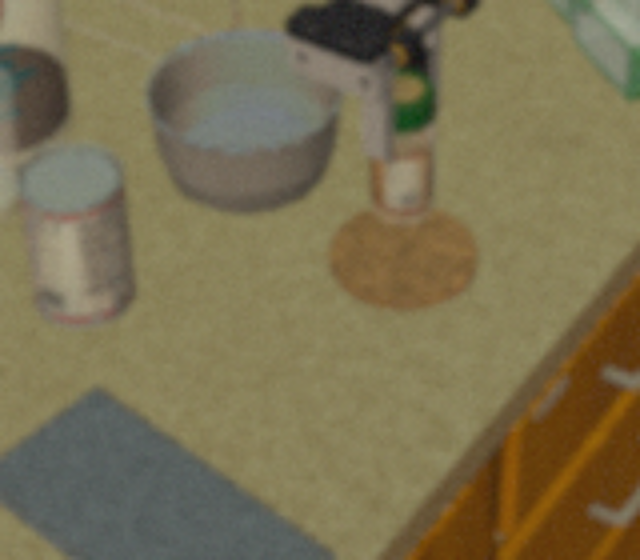

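View pics/d2.png

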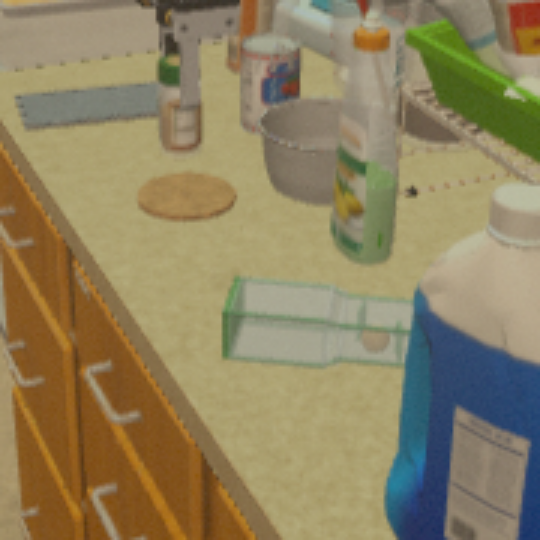

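```bash
python3 -m creep '[[[0.03,0.02,0.4],0,0],[[0.03,0.02,0.75],0,0],[[0.03,0.02,0.9],0,0],[[0.03,0.02,0.95],0,0],[[0.03,0.02,0.95],0,0],[[0.03,0.02,0.95],0,0.3]]';  python3 go.py 0.445 -0.008 0.088 0
```

```text
time_s: 5.3
ee_pos: [0.4462, -0.009, 0.0876]
eef_rot: [3.141, -0.001, -0.004]
force: [0.2, -0.5, -1.2]
grip_width: 0.0453
t 5.3 pos [ 0.4462 -0.009   0.0876] yaw -0.23 F [ 0.2 -0.5 -1.2] w 0.0453 q [-0.1   0.25  1.94 -0.    0.95  1.47]
units [-0.02 -0.02 -0.01] twist -0.03
```

```bash
python3 -m creep '[[[0,0,0.03],0,0.0],[[0,0,0.03],0,0],[[0,0,0.03],0,0.8],[[0,0,0.03],0,0.8],[[0,0,0.03],0,0.8],[[0,0,0.03],0,1],[[0,0,0.03],0,1]]';  python3 go.py 0.395 -0.315 0.20 -34
```

```text
time_s: 6.0
ee_pos: [0.4458, -0.0092, 0.0854]
eef_rot: [-3.142, 0.0, -0.004]
force: [0.0, -0.1, 0.2]
grip_width: 0.0821
t 6.0 pos [ 0.4458 -0.0092  0.0854] yaw -0.25 F [ 0.  -0.1  0.2] w 0.0821 q [-0.1   0.25  1.94  0.    0.95  1.47]
units [-0.99  6.12 -2.29] twist 4.22
```

```bash
python3 -m creep '[[[0,0,-1],0,1],[[0,0,-2],0,1],[[0,0.8,-2.7],0.8,1],[[-0.2,1.8,-2.7],1.6,1],[[-0.4,2.8,-2.7],2.4,1],[[-0.6,3.8,-2.7],3.2,1],[[-0.8,4.8,-2.7],4.2,1],[[-1,5.7,-2.7],4.2,1],[[-1,6.1,-2.7],4.2,1],[[-1,6.1,-2.7],4.2,1],[[-1,6.1,-2.7],4.2,1]]';  python3 - <<'E'
from station import telemetry, vision
from h import *
o=telemetry.get_obs(); c=vision.camera("wrist"); np.savez("pics/w3.npz",E=wristE(c,o),**{k:np.array(v) for k,v in c.items()}); cv2.imwrite("pics/w3.png",c["img"][:,:,::-1])
c=vision.camera("scene"); cv2.imwrite("pics/s3.png",cv2.resize(c["img"][190:330,200:360],None,fx=4,fy=4)[:,:,::-1])
E
python3 go.py 0.397 -0.316 0.03 -34
```

```text
time_s: 7.1
ee_pos: [0.3944, -0.3137, 0.2201]
eef_rot: [-3.141, 0.001, -0.591]
force: [0.2, -0.1, -0.5]
grip_width: 0.0938
t 7.2 pos [ 0.3948 -0.313   0.2205] yaw -33.79 F [-0.1 -0.3 -0.4] w 0.0943 q [-0.74  0.2   1.65  0.    1.29  1.42]
units [0.07 0.03 3.81] twist 0.03
```

View pics/w3.png

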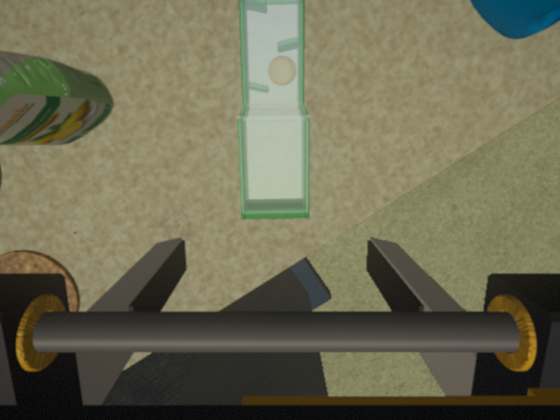

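View pics/s3.png

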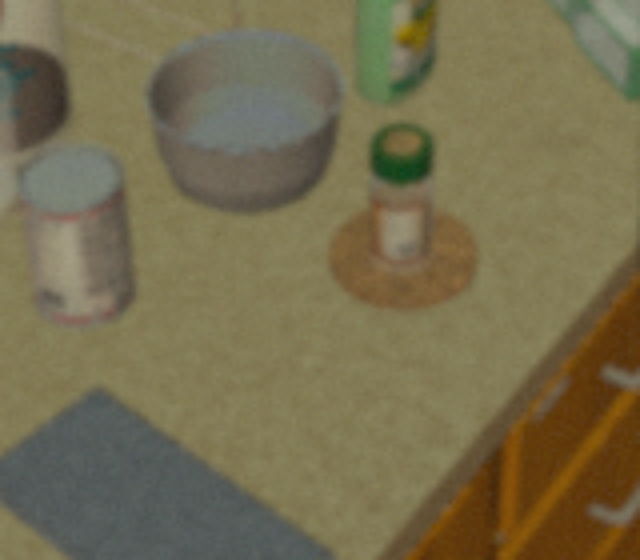

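```bash
python3 - <<'E'
import cv2
a=cv2.imread("pics/w3.png")[0:230,200:350]; cv2.imwrite("pics/zc.png",cv2.resize(a,None,fx=2.6*1.0,fy=2.6,interpolation=2))
from h import *
c=dict(np.load("pics/w3.npz"))
for u,v,z in [(241,210,.05),(309,210,.05),(239,114,.05),(309,114,.05),(242,217,0),(308,217,0),(282,70,.019)]: print(u,v,ray(c,u,v,z,c["E"])[:2].round(4))
print(proj(c,(0.397,-0.316,.05),c["E"]))
E
```

```text
241 210 [ 0.4027 -0.2796]
309 210 [ 0.3674 -0.3322]
239 114 [ 0.4744 -0.3279]
309 114 [ 0.4403 -0.3789]
242 217 [ 0.3886 -0.2654]
308 217 [ 0.349  -0.3244]
282 70 [ 0.4869 -0.3821]
(np.float64(276.84199020514745), np.float64(193.59135336944965))
```

View pics/zc.png

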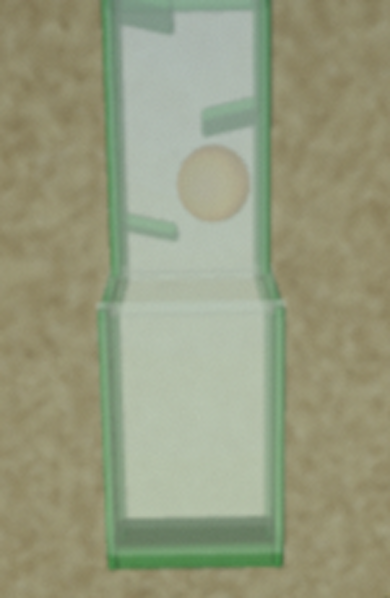

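```bash
python3 -m creep '[[[0,0,1],0,1],[[0,0,2],0,1],[[0,0,2.9],0,1],[[0,0,3.5],0,1],[[0,0,3.88],0,1],[[0,0,3.88],0,1],[[0,0,3.88],0,0.6],[[0,0,3.88],0,0.6],[[0,0,3.88],0,0.6],[[0,0,3.88],0,0.6]]' 4; python3 go.py 0.3947 -0.314 0.026 -34
```

```text
time_s: 8.2
ee_pos: [0.3949, -0.3142, 0.0273]
eef_rot: [3.141, -0.001, -0.591]
force: [-0.3, 2.0, 1.5]
grip_width: 0.0655
t 8.2 pos [ 0.3949 -0.3142  0.0273] yaw -33.84 F [-0.3  2.   1.5] w 0.0655 q [-0.74  0.46  1.82  0.    0.86  1.42]
units [-0.   -0.    0.03] twist 0.02
```

```bash
python3 -m creep '[[[0,0,0],0,0],[[0,0,0],0,0],[[0.02,0,-0.15],0,0],[[0.06,0,-0.3],0,0],[[0.12,0,-0.5],0,0],[[0.18,0,-0.7],0,0],[[0.26,0,-0.9],0,0],[[0.35,0,-1.1],0,0],[[0.35,0,-1.1],0,0]]' 4; python3 go.py 0.3947 -0.314 0.026 -34; python3 - <<'E'
from station import vision
from h import *
c=vision.camera("side"); cv2.imwrite("pics/d4.png",cv2.resize(c["img"][190:300,210:350],None,fx=5,fy=5,interpolation=2)[:,:,::-1])
E
```

```text
time_s: 9.1
ee_pos: [0.41, -0.3245, 0.0831]
eef_rot: [3.141, -0.003, -0.591]
force: [-0.9, -0.8, -1.9]
grip_width: 0.0641
t 9.1 pos [ 0.41   -0.3245  0.0831] yaw -33.84 F [-0.9 -0.8 -1.9] w 0.0641 q [-0.74  0.4   1.74 -0.    1.    1.42]
units [-0.37 -0.    1.14] twist 0.02
```

View pics/d4.png

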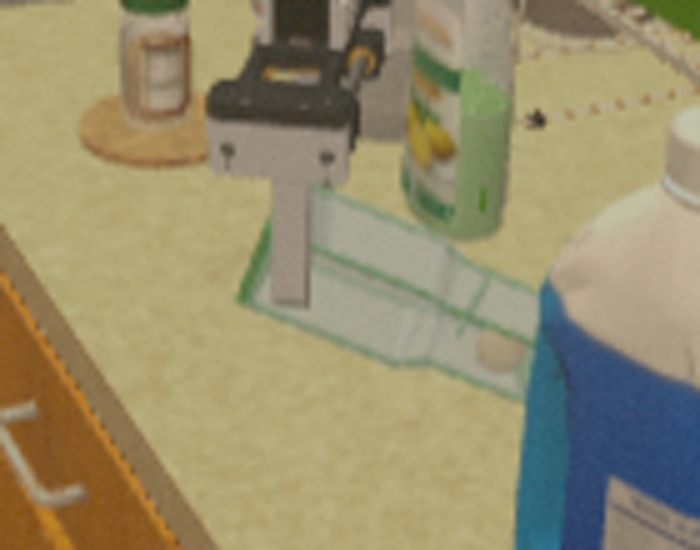

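```bash
python3 -m creep '[[[0.1,0,-0.2],0,0],[[0.2,0,-0.38],0,0],[[0.33,0,-0.55],0,0],[[0.45,0,-0.7],0,0],[[0.57,0,-0.85],0,0],[[0.7,0,-0.98],0,0],[[0.84,0,-1.12],0,0],[[0.98,0,-1.24],0,0],[[0.98,0,-1.24],0,0]]' 4; python3 -m creep '[[[0,0,0],0,0],[[0,0,0],0,0],[[0,0,0],0,0]]' 40; python3 go.py 0.3947 -0.314 0.026 -34; python3 - <<'E'
from station import vision
from h import *
c=vision.camera("side"); cv2.imwrite("pics/d5.png",cv2.resize(c["img"][190:300,210:350],None,fx=5,fy=5,interpolation=2)[:,:,::-1])
E
```

```text
time_s: 10.05
ee_pos: [0.4506, -0.3516, 0.1443]
eef_rot: [3.141, -0.001, -0.591]
force: [-0.1, 0.5, -0.4]
grip_width: 0.0638
time_s: 10.35
ee_pos: [0.4499, -0.3512, 0.1437]
eef_rot: [3.141, -0.001, -0.591]
force: [0.8, -0.5, 1.3]
grip_width: 0.0639
t 10.35 pos [ 0.4499 -0.3512  0.1437] yaw -33.85 F [ 0.8 -0.5  1.3] w 0.0639 q [-0.73  0.42  1.55  0.    1.17  1.43]
units [-1.33 -0.    2.35] twist 0.02
```

View pics/d5.png

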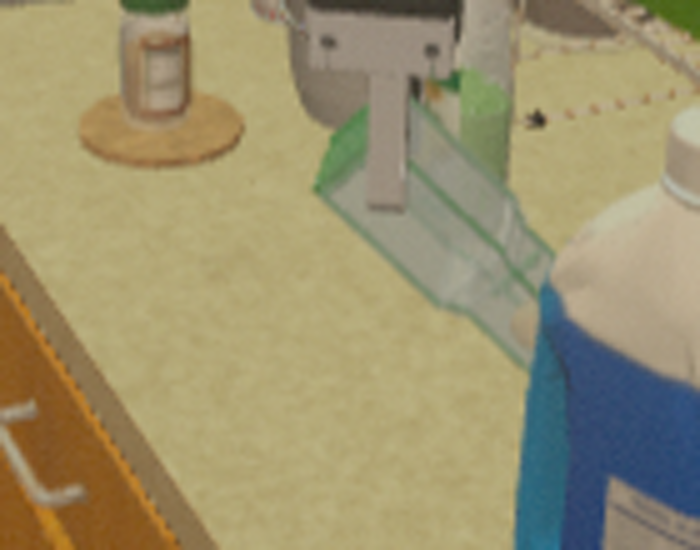

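```bash
python3 - <<'E'
from h import *
c=dict(np.load("pics/scene0.npz")); s=dict(np.load("pics/side0.npz"))
print("lemon cap scene",ray(c,299,147,.25), "side", ray(s,303.5,162,.25))
for n,k in (("scene",c),("side",s)):
    W=cloud(k); m=(np.abs(W[...,0]-.58)<.06)&(np.abs(W[...,1]+.19)<.045)&(W[...,2]>.03)&(W[...,2]<.26); p=W[m]; print(n,np.percentile(p[:,:2],[2,50,98],axis=0).round(3).tolist())
    m=(np.abs(W[...,2]-.072)<.005)&(np.hypot(W[...,0]-.607,W[...,1]+.037)<.095); p=W[m][:,:2].astype(np.float64)
    A=np.c_[2*p,np.ones(len(p))]; 
    for _ in range(5):
        x=np.linalg.lstsq(A,(p**2).sum(1),rcond=None)[0]; r=np.sqrt(x[2]+x[0]**2+x[1]**2); e=np.abs(np.hypot(p[:,0]-x[0],p[:,1]-x[1])-r); k2=e<.006; p=p[k2]; A=A[k2]
    print("bowl",n,x[:2].round(4),r.round(4),len(p))
E
```

```text
lemon cap scene [ 0.55593874 -0.17265459  0.25      ] side [ 0.54774219 -0.23646428  0.25      ]
scene [[0.546, -0.219], [0.56, -0.176], [0.634, -0.155]]
bowl scene [ 0.6073 -0.0373] 0.0734 266
side [[0.543, -0.235], [0.556, -0.216], [0.628, -0.179]]
bowl side [ 0.6044 -0.0407] 0.0725 133
```

```bash
python3 -m creep '[[[0,0,-0.1],0,0],[[0,0,-0.3],0,0],[[0,0,-0.6],0,0],[[-0.1,0,-0.95],0,0],[[-0.3,0,-1.35],0,0],[[-0.6,0,-1.75],0,0],[[-0.95,0,-2.15],0,0],[[-1.3,0,-2.5],0,0],[[-1.6,0,-2.8],0,0],[[-1.85,0,-3],0,0],[[-2.05,0,-3.1],0,0],[[-2.15,0,-3.12],0,0]]' 40; python3 go.py 0.345 -0.039 0.30 0; python3 - <<'E'
from station import vision
from h import *
c=vision.camera("side"); cv2.imwrite("pics/d6.png",cv2.resize(c["img"][100:300,150:350],None,fx=3,fy=3,interpolation=2)[:,:,::-1])
E
```

```text
time_s: 11.6
ee_pos: [0.3599, -0.2907, 0.3001]
eef_rot: [3.141, -0.0, -0.591]
force: [-0.3, -0.1, -3.1]
grip_width: 0.0639
t 11.6 pos [ 0.3599 -0.2907  0.3001] yaw -33.85 F [-0.3 -0.1 -3.1] w 0.0639 q [-0.76  0.05  1.64 -0.    1.45  1.4 ]
units [-3.05 -4.02 -0.  ] twist -4.23
```

View pics/d6.png

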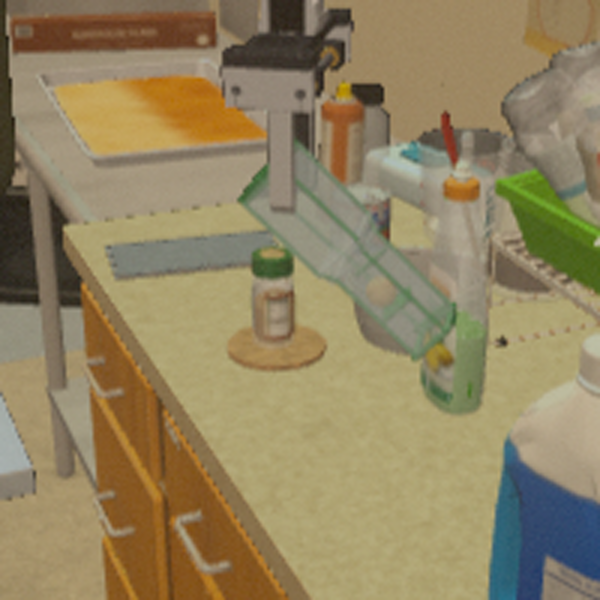

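```bash
python3 -m creep '[[[-0.06,-0.08,0],-0.1,0],[[-0.2,-0.28,0],-0.3,0],[[-0.45,-0.6,0],-0.6,0],[[-0.8,-1.05,0],-1.1,0],[[-1.2,-1.57,0],-1.6,0],[[-1.6,-2.1,0],-2.2,0],[[-2,-2.6,0],-2.7,0],[[-2.3,-3.05,0],-3.2,0],[[-2.6,-3.4,0],-3.6,0],[[-2.8,-3.7,0],-3.9,0],[[-2.95,-3.9,0],-4.1,0],[[-3.05,-4,0],-4.2,0]]' 40; python3 go.py 0.465 -0.039 0.245 0; python3 - <<'E'
from station import vision
from h import *
c=vision.camera("side"); cv2.imwrite("pics/d7.png",cv2.resize(c["img"][100:300,150:350],None,fx=3,fy=3,interpolation=2)[:,:,::-1])
E
```

```text
time_s: 12.85
ee_pos: [0.345, -0.0388, 0.2992]
eef_rot: [-3.141, 0.0, -0.001]
force: [-0.2, 0.8, -1.4]
grip_width: 0.0642
t 12.85 pos [ 0.345  -0.0388  0.2992] yaw -0.05 F [-0.2  0.8 -1.4] w 0.0642 q [-0.22 -0.23  1.9   0.    1.48  1.35]
units [2.4  0.   1.08] twist -0.01
```

View pics/d7.png

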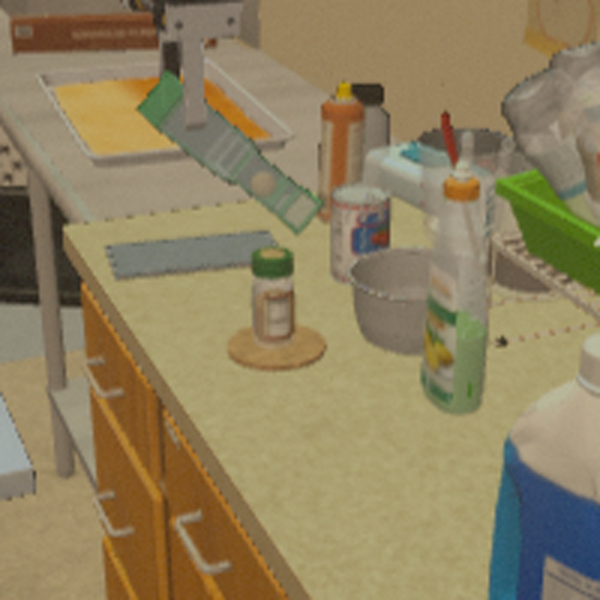

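```bash
python3 -m creep '[[[0.1,0,0],0,0],[[0.3,0,0],0,0],[[0.6,0,0],0,0],[[1,0,0],0,0],[[1.4,0,0.05],0,0],[[1.75,0,0.2],0,0],[[2.05,0,0.45],0,0],[[2.25,0,0.7],0,0],[[2.35,0,0.9],0,0],[[2.4,0,1],0,0],[[2.4,0,1.05],0,0],[[2.4,0,1.08],0,0]]' 40; python3 go.py 0.465 -0.039 0.245 0; python3 - <<'E'
from station import vision
from h import *
c=vision.camera("side"); cv2.imwrite("pics/d8.png",cv2.resize(c["img"][100:260,200:360],None,fx=3.5,fy=3.5,interpolation=2)[:,:,::-1])
c=vision.camera("scene"); cv2.imwrite("pics/s8.png",cv2.resize(c["img"][100:280,200:380],None,fx=3,fy=3,interpolation=2)[:,:,::-1])
E
```

```text
time_s: 14.1
ee_pos: [0.4652, -0.0407, 0.2456]
eef_rot: [3.142, -0.0, -0.005]
force: [0.2, 0.4, -3.7]
grip_width: 0.0637
t 14.1 pos [ 0.4652 -0.0407  0.2456] yaw -0.26 F [ 0.2  0.4 -3.7] w 0.0637 q [-0.17  0.1   1.72 -0.    1.33  1.41]
units [-0.   -0.03  0.01] twist -0.03
```

View pics/d8.png

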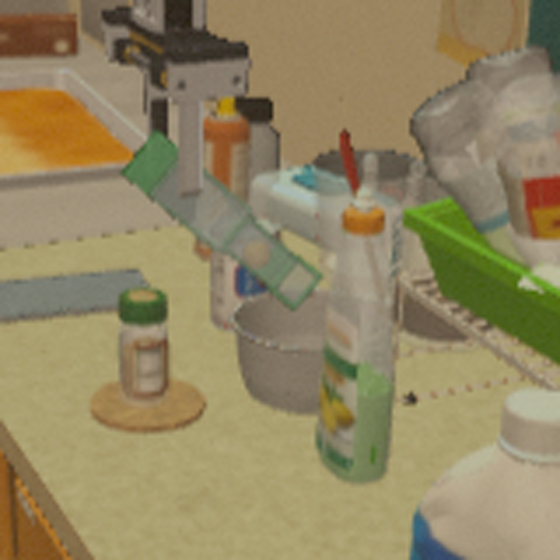

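View pics/s8.png

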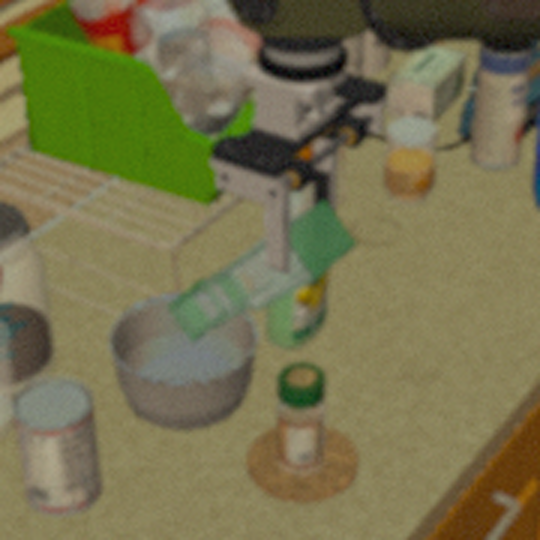

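```bash
python3 - <<'E'
from h import *
c=dict(np.load("pics/scene0.npz")); s=dict(np.load("pics/side0.npz"))
for th in (35,40,45):
    t=np.radians(th); p=(0.465+.182*np.cos(t),-.04,.2456-.182*np.sin(t)); a=proj(c,p); b=proj(s,p); print(th,np.round(p,3),[(a[0]-200)*3,(a[1]-100)*3],[(b[0]-200)*3.5,(b[1]-100)*3.5])
E
```

```text
35 [ 0.614 -0.04   0.141] [np.float64(174.22011465292695), np.float64(277.9996574787111)] [np.float64(320.7635503727354), np.float64(253.55658497981636)]
40 [ 0.604 -0.04   0.129] [np.float64(182.64808152957306), np.float64(291.50639163806363)] [np.float64(311.18612710316415), np.float64(267.43587729480487)]
45 [ 0.594 -0.04   0.117] [np.float64(191.86340093894546), np.float64(304.56488902063506)] [np.float64(300.6476739179866), np.float64(280.5662386013094)]
```

```bash
python3 -m creep '[[[0,0.7,0],0,0],[[0,0.7,0],0,0],[[0,0.7,0],0,0],[[0,0.7,0],0,0]]' 50; python3 - <<'E'
from station import vision
from h import *
c=vision.camera("side"); a=cv2.resize(c["img"][150:230,220:320],None,fx=4,fy=4,interpolation=2)
c=vision.camera("scene"); b=cv2.resize(c["img"][160:240,220:320],None,fx=4,fy=4,interpolation=2)
cv2.imwrite("pics/x9.png",np.hstack([a,b])[:,:,::-1])
E
```

```text
time_s: 14.6
ee_pos: [0.4651, -0.0752, 0.2458]
eef_rot: [-3.142, -0.001, -0.004]
force: [-0.2, -0.2, -3.6]
grip_width: 0.0635
```

View pics/x9.png

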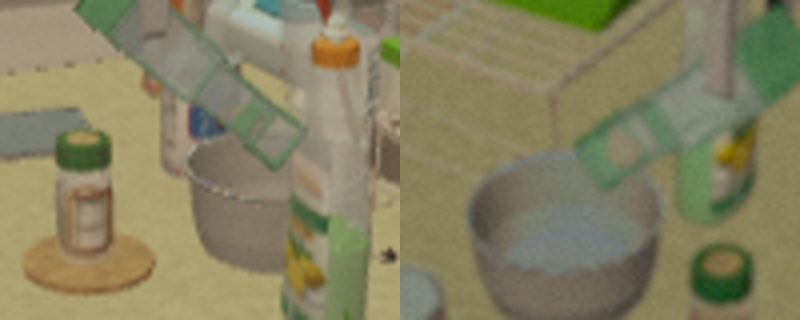

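```bash
python3 -m creep '[[[0,-0.7,0],0,0],[[0,-0.7,0],0,0],[[0,-0.7,0],0,0],[[0,-0.7,0],0,0]]' 50; python3 - <<'E'
from station import vision
from h import *
c=vision.camera("side"); a=cv2.resize(c["img"][150:230,220:320],None,fx=4,fy=4,interpolation=2)
c=vision.camera("scene"); b=cv2.resize(c["img"][160:240,220:320],None,fx=4,fy=4,interpolation=2)
cv2.imwrite("pics/x10.png",np.hstack([a,b])[:,:,::-1])
E
```

```text
time_s: 15.1
ee_pos: [0.4653, -0.0408, 0.2455]
eef_rot: [3.141, -0.0, -0.004]
force: [0.2, 0.5, -3.6]
grip_width: 0.0636
```

View pics/x10.png

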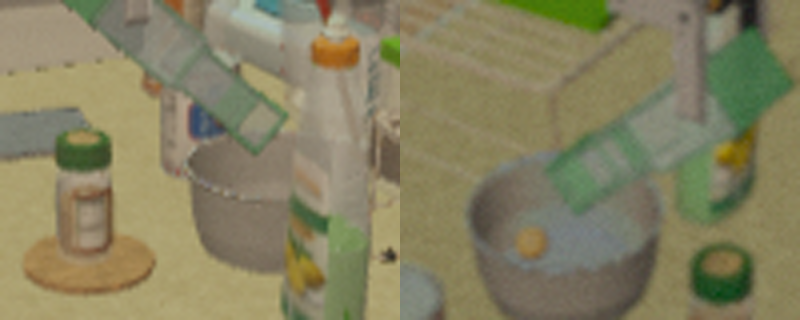

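```bash
python3 -m creep '[[[0,0,-0.4],0,0],[[0,0,-0.9],0,0],[[-0.1,-0.2,-1.4],0,0],[[-0.3,-0.7,-1.5],0,0],[[-0.5,-1.4,-1.5],0.1,0],[[-0.7,-2.2,-1.5],0.3,0],[[-0.8,-3.1,-1.5],0.5,0],[[-0.8,-4,-1.5],0.6,0],[[-0.8,-4.9,-1.5],0.7,0],[[-0.8,-5.7,-1.5],0.86,0],[[-0.8,-6.2,-1.5],0.86,0],[[-0.8,-6.47,-1.5],0.86,0]]' 50;python3 -m creep '[[[0,0,0.5],0,0],[[0,0,1],0,0],[[0,0,1.5],0,0],[[0,0,1.8],0,0],[[0,0,1.8],0,0]]' 50; python3 go.py 0.4315 0.2833 0.16 -7.1;  python3 - <<'E'
from station import vision
from h import *
for n in ("side","scene"):
    c=vision.camera(n); np.savez(f"pics/{n}11.npz",**{k:np.array(v) for k,v in c.items()})
    r=c["img"][130:260,150:310] if n=="side" else c["img"][220:360,150:330]
    cv2.imwrite(f"pics/{n}11.png",cv2.resize(r,None,fx=4,fy=4,interpolation=2)[:,:,::-1])
E
```

```text
time_s: 16.4
ee_pos: [0.4265, 0.2845, 0.3201]
eef_rot: [3.141, 0.001, -0.123]
force: [0.5, -0.2, -2.7]
grip_width: 0.0638
time_s: 16.9
ee_pos: [0.4263, 0.2819, 0.2286]
eef_rot: [3.139, 0.003, -0.125]
force: [-0.1, -0.2, -3.6]
grip_width: 0.064
t 16.9 pos [0.4263 0.2819 0.2286] yaw -7.18 F [-0.1 -0.2 -3.6] w 0.064 q [ 0.51  0.21  1.62 -0.    1.31  2.21]
units [ 0.1  -0.04  1.37] twist -0.01
```

View pics/side11.png

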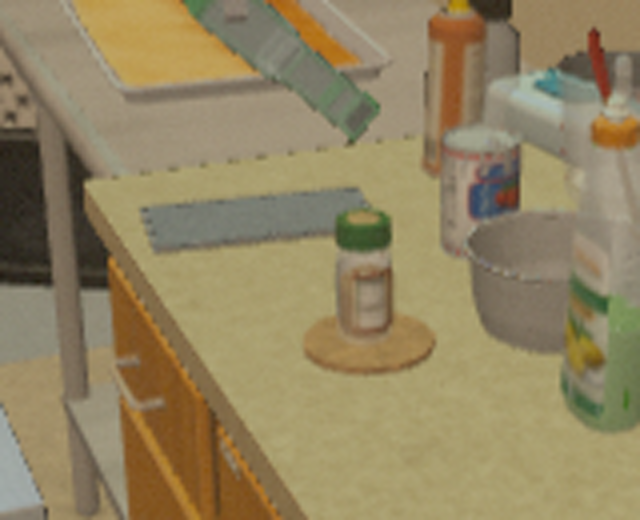

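View pics/scene11.png

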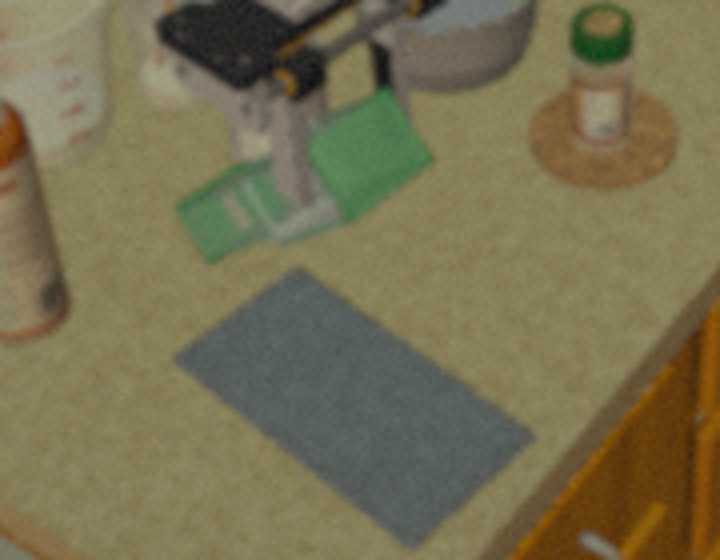

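```bash
python3 - <<'E'
from h import *
c=dict(np.load("pics/scene11.npz")); im=cv2.bilateralFilter(c["img"],9,40,5); lab=cv2.cvtColor(im,cv2.COLOR_RGB2LAB).astype(int)
m=np.zeros(lab.shape[:2],np.uint8); m[283:362,185:290]=(lab[283:362,185:290,2]<(lab[320,240,2]+lab[280,300,2])/2)
m=cv2.morphologyEx(m,cv2.MORPH_OPEN,np.ones((3,3))); cn=max(cv2.findContours(m,0,1)[0],key=cv2.contourArea); h=cv2.convexHull(cn)
q=np.array([ray(c,*t[0],.006)[:2] for t in h],np.float32); print(cv2.minAreaRect(q))
for n,(u,v) in {"P":(212,262),"Q":(177,210)}.items(): print(n,[ray(c,150+u/4,220+v/4,z).round(3) for z in (.08,.1,.12)])
E
```

```text
((0.44499579071998596, 0.2832798957824707), (0.11032301187515259, 0.220164954662323), 82.34854888916016)
P [array([0.539, 0.294, 0.08 ]), array([0.524, 0.307, 0.1  ]), array([0.509, 0.32 , 0.12 ])]
Q [array([0.59 , 0.272, 0.08 ]), array([0.573, 0.286, 0.1  ]), array([0.557, 0.299, 0.12 ])]
```

```bash
python3 go.py 0.431 0.2834 0.165 -7.2; python3 -m creep '[[[0.09,-0.03,0.5],0,0],[[0.09,-0.03,0.9],0,0],[[0.09,-0.03,1.2],0,0],[[0.09,-0.03,1.27],0,0],[[0.09,-0.03,1.27],0,0],[[0.09,-0.03,1.27],0,0]]' 50; python3 go.py 0.431 0.2834 0.148 -7.2;  python3 - <<'E'
from station import vision
from h import *
for n in ("side","scene"):
    c=vision.camera(n); np.savez(f"pics/{n}12.npz",**{k:np.array(v) for k,v in c.items()})
    r=c["img"][130:230,160:280] if n=="side" else c["img"][220:360,150:330]
    cv2.imwrite(f"pics/{n}12.png",cv2.resize(r,None,fx=4,fy=4,interpolation=2)[:,:,::-1])
E
```

```text
t 17.0 pos [0.4271 0.2826 0.2312] yaw -7.17 F [ 0.5 -0.1 -2.2] w 0.0639 q [ 0.51  0.21  1.62 -0.    1.31  2.21]
units [ 0.08 -0.03  1.32] twist 0.0
time_s: 17.6
ee_pos: [0.4318, 0.2842, 0.1683]
eef_rot: [-3.14, -0.002, -0.124]
force: [0.1, 0.7, -3.3]
grip_width: 0.0635
t 17.6 pos [0.4318 0.2842 0.1683] yaw -7.13 F [ 0.1  0.7 -3.3] w 0.0635 q [ 0.51  0.28  1.68 -0.    1.18  2.21]
units [-0.02  0.02  0.41] twist 0.01
```

View pics/side12.png

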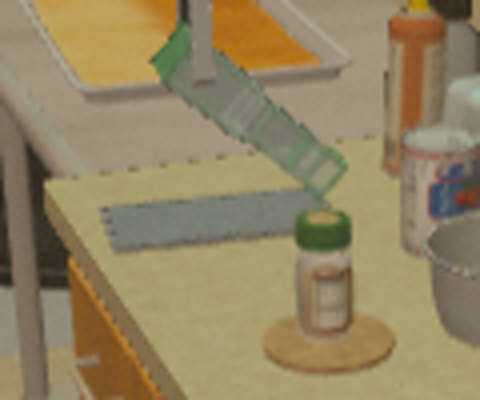

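View pics/scene12.png

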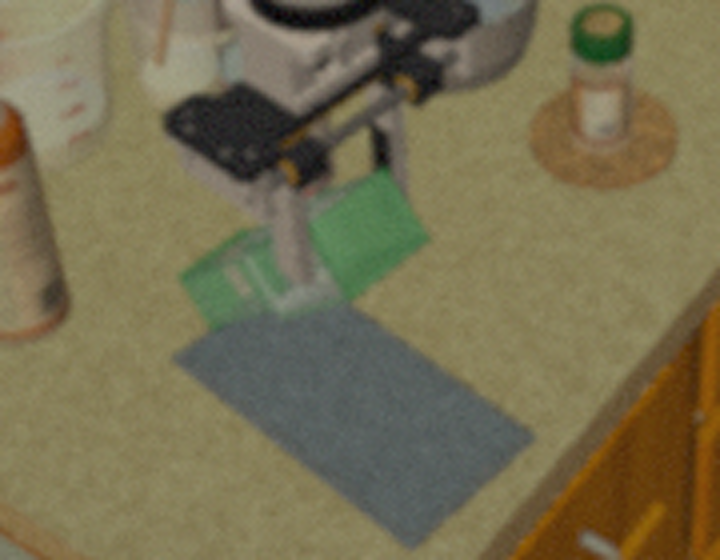

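```bash
python3 -m creep '[[[-0.02,0.02,0.1],0,0],[[-0.02,0.02,0.2],0,0],[[-0.02,0.02,0.3],0,0],[[-0.02,0.02,0.36],0,0],[[-0.02,0.02,0.36],0,0]]' 20; python3 go.py 0.431 0.2834 0.148 -7.2; python3 -m creep '[[[0,0,0.04],0,0],[[0,0,0.08],0,0],[[0,0,0.08],0,0]]' 20; python3 go.py 0.431 0.2834 0.148 -7.2;
```

```text
time_s: 18.2
ee_pos: [0.4301, 0.2832, 0.1489]
eef_rot: [-3.142, 0.0, -0.124]
force: [-1.0, -0.2, -1.0]
grip_width: 0.0639
t 18.2 pos [0.4301 0.2832 0.1489] yaw -7.12 F [-1.  -0.2 -1. ] w 0.0639 q [0.51 0.3  1.71 0.   1.14 2.21]
units [ 0.02 -0.01  0.02] twist 0.01
time_s: 18.5
ee_pos: [0.4302, 0.2834, 0.1453]
eef_rot: [-3.141, -0.0, -0.124]
force: [-3.9, 0.3, 3.7]
grip_width: 0.0638
t 18.5 pos [0.4302 0.2834 0.1453] yaw -7.12 F [-3.9  0.3  3.7] w 0.0638 q [0.51 0.3  1.71 0.   1.13 2.21]
units [ 0.02 -0.   -0.05] twist 0.01
```

```bash
python3 -m creep '[[[0,0,0],0,0],[[0,0,0],0,0],[[-0.12,0,0.08],0,0],[[-0.23,0,0.2],0,0],[[-0.33,0,0.3],0,0],[[-0.44,0,0.42],0,0],[[-0.54,0,0.54],0,0],[[-0.65,0,0.68],0,0],[[-0.76,0,0.84],0,0],[[-0.87,0,1.02],0,0],[[-0.98,0,1.22],0,0],[[-0.98,0,1.22],0,0]]' 5; python3 go.py 0.3647 0.292 0.032 -7.2;  python3 - <<'E'
from station import vision
from h import *
for n in ("side","scene"):
    c=vision.camera(n); np.savez(f"pics/{n}13.npz",**{k:np.array(v) for k,v in c.items()})
    r=c["img"][130:230,160:280] if n=="side" else c["img"][220:360,150:330]
    cv2.imwrite(f"pics/{n}13.png",cv2.resize(r,None,fx=4,fy=4,interpolation=2)[:,:,::-1])
E
```

```text
time_s: 19.7
ee_pos: [0.3803, 0.2889, 0.0824]
eef_rot: [3.14, 0.002, -0.124]
force: [-0.0, 0.8, -2.8]
grip_width: 0.0642
t 19.7 pos [0.3803 0.2889 0.0824] yaw -7.1 F [-0.   0.8 -2.8] w 0.0642 q [0.57 0.32 1.86 0.   0.96 2.27]
units [-0.32 -0.03  1.01] twist 0.01
```

View pics/side13.png

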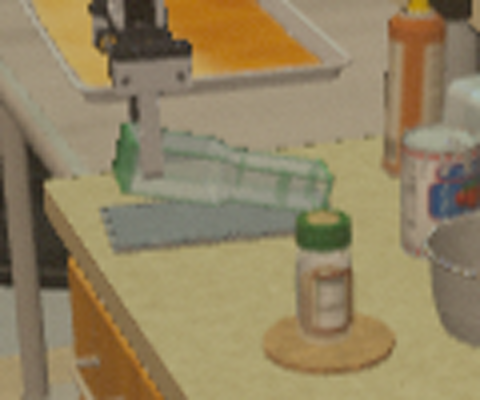

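View pics/scene13.png

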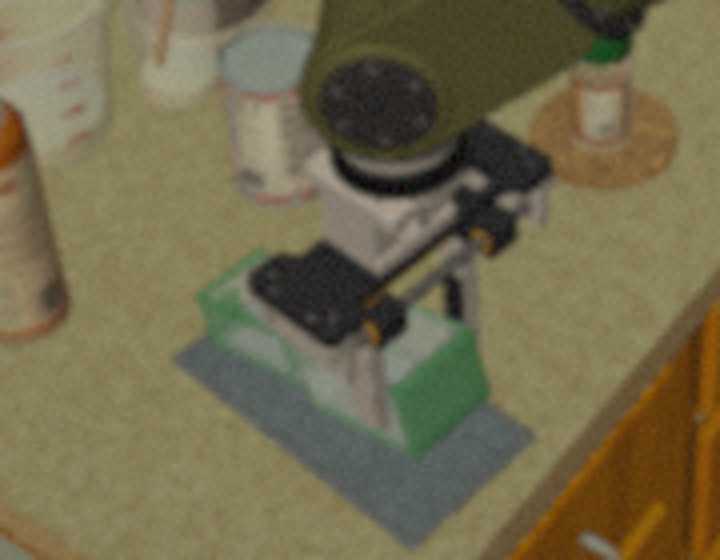

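```bash
python3 -m creep '[[[-0.08,0,0.15],0,0],[[-0.14,0,0.3],0,0],[[-0.2,0,0.45],0,0],[[-0.25,0,0.6],0,0],[[-0.29,0,0.75],0,0],[[-0.32,0,0.88],0,0],[[-0.33,0,0.96],0,0],[[-0.33,0,0.98],0,0],[[-0.33,0,0.98],0,0]]' 5; python3 go.py 0.3647 0.292 0.032 -7.2;  python3 - <<'E'
from station import vision
from h import *
for n in ("side","scene"):
    c=vision.camera(n); np.savez(f"pics/{n}14.npz",**{k:np.array(v) for k,v in c.items()})
    r=c["img"][130:230,160:280] if n=="side" else c["img"][220:360,150:330]
    cv2.imwrite(f"pics/{n}14.png",cv2.resize(r,None,fx=4,fy=4,interpolation=2)[:,:,::-1])
E
```

```text
time_s: 20.7
ee_pos: [0.3653, 0.2912, 0.0348]
eef_rot: [-3.142, -0.0, -0.124]
force: [0.9, -0.3, -1.2]
grip_width: 0.064
t 20.7 pos [0.3653 0.2912 0.0348] yaw -7.13 F [ 0.9 -0.3 -1.2] w 0.064 q [ 0.59  0.38  1.91 -0.    0.84  2.29]
units [-0.01 -0.01  0.06] twist 0.01
```

View pics/side14.png

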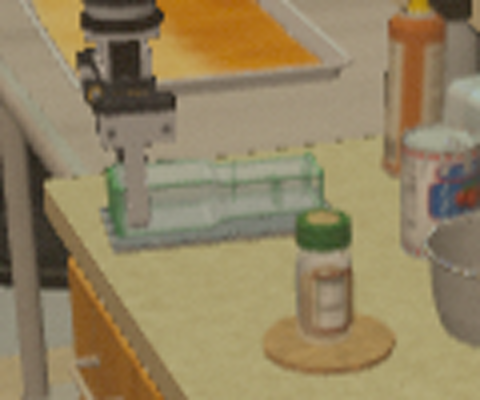

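View pics/scene14.png

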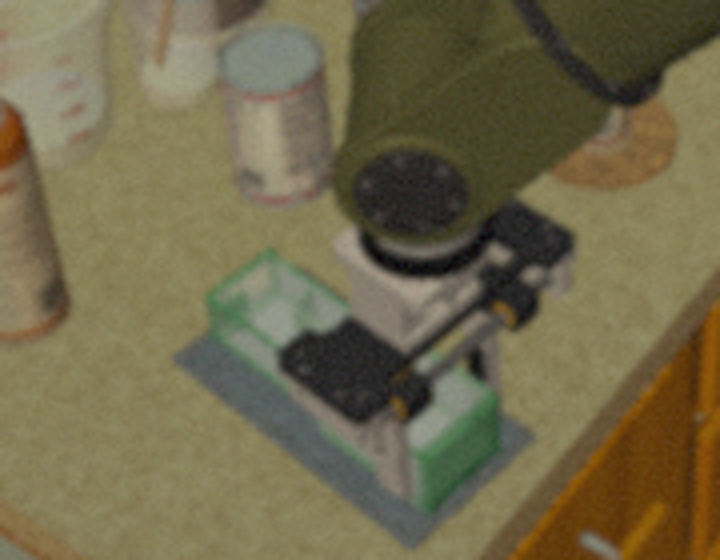

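```bash
python3 -m creep '[[[0,0,0.04],0,0],[[0,0,0.07],0,0],[[0,0,0.07],0,0],[[0,0,0.07],0,0.75],[[0,0,0.07],0,0.85],[[0,0,0.07],0,1],[[0,0,0.07],0,1],[[0,0,0.07],0,1]]' 5; python3 go.py 0.3647 0.292 0.032 -7.2; python3 -m creep '[[[0,0,-0.5],0,1],[[0,0,-1.2],0,1],[[0,0,-2.1],0,1],[[0,0,-3.1],0,1],[[0,0,-4],0,1],[[0,0,-4.5],0,1],[[0,0,-4.5],0,1],[[0,0,-4.5],0,1]]'; python3 - <<'E'
from station import telemetry, vision
from h import *
o=telemetry.get_obs(); c=vision.camera("wrist"); np.savez("pics/w15.npz",E=wristE(c,o),**{k:np.array(v) for k,v in c.items()}); cv2.imwrite("pics/w15.png",c["img"][:,:,::-1])
for n in ("side","scene"):
    c=vision.camera(n); np.savez(f"pics/{n}15.npz",**{k:np.array(v) for k,v in c.items()})
    r=c["img"][130:230,160:280] if n=="side" else c["img"][220:360,150:330]
    cv2.imwrite(f"pics/{n}15.png",cv2.resize(r,None,fx=4,fy=4,interpolation=2)[:,:,::-1])
E
```

```text
time_s: 21.6
ee_pos: [0.3651, 0.2913, 0.0314]
eef_rot: [-3.142, 0.0, -0.124]
force: [0.5, 0.1, 1.1]
grip_width: 0.0936
t 21.6 pos [0.3651 0.2913 0.0314] yaw -7.12 F [0.5 0.1 1.1] w 0.0936 q [0.59 0.39 1.92 0.   0.84 2.29]
units [-0.01 -0.01 -0.01] twist 0.01
time_s: 22.4
ee_pos: [0.365, 0.2911, 0.2561]
eef_rot: [-3.142, -0.0, -0.124]
force: [-0.4, -0.9, -0.7]
grip_width: 0.0941
```

View pics/w15.png

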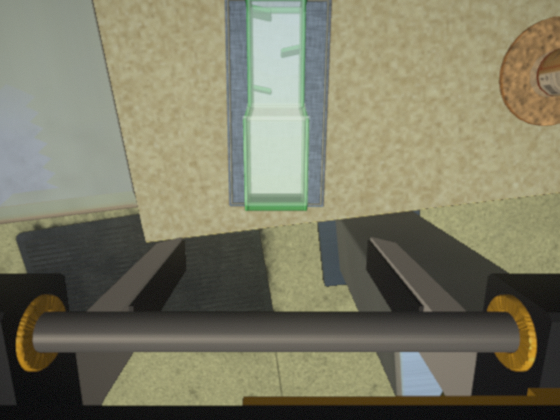

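View pics/side15.png

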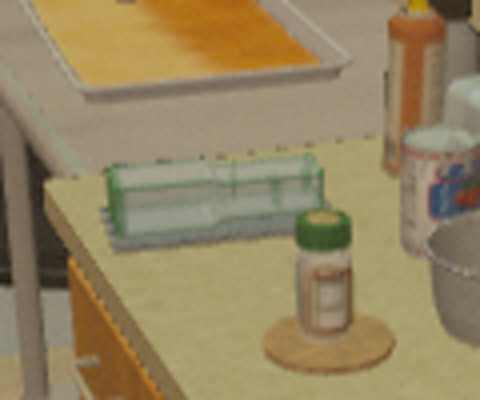

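View pics/scene15.png

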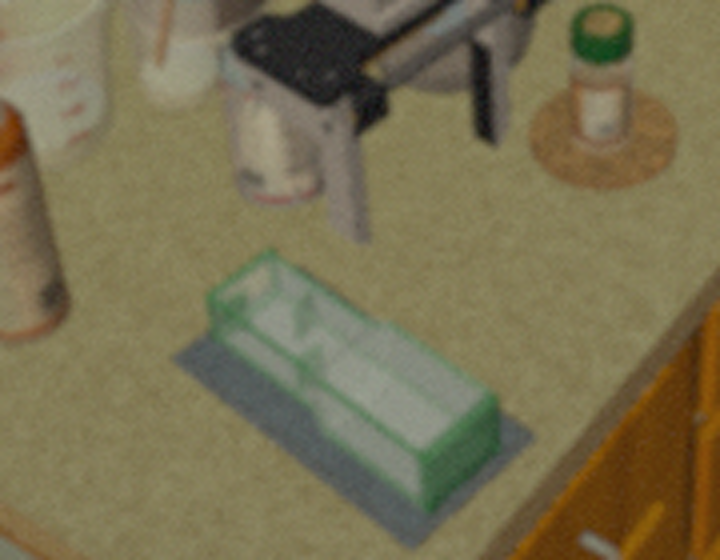

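```bash
python3 - <<'E'
from h import *
w=dict(np.load("pics/w15.npz")); c=dict(np.load("pics/scene15.npz"))
th=np.radians(-7.2); d=np.array([np.cos(th),np.sin(th)]); n=np.array([-d[1],d[0]]); m0=np.array([.446,.2815])
def rel(p): p=p[:2]-m0; return np.round([p@d*1000,p@n*1000],1)
print("wrist base top",[rel(ray(w,u,v,.056,w["E"])) for u,v in ((245,210.5),(308,210.5))],"shoulder",[rel(ray(w,u,v,.056,w["E"])) for u,v in ((244,115),(308,115))])
print("wrist mat near",[rel(ray(w,u,v,.006,w["E"])) for u,v in ((229,206),(323,206))], "edges at v=100",[rel(ray(w,u,v,.006,w["E"])) for u,v in ((229,100),(327,100))])
S=lambda u,v,z: rel(ray(c,150+u/4,220+v/4,z))
print("scene base bottom",S(427,510,.006),S(498,452,.006),"base top",S(425,460,.056),S(499,402,.056))
print("scene mouth top",S(210,292,.05),S(272,250,.05),"mouth bottom",S(213,328,.012))
print("scene mat",S(410,548,.006),S(535,437,.006),S(174,358,.006))
E
```

```text
wrist base top [array([-101.,   31.]), array([-100.9,  -33. ])] shoulder [array([-7.1, 30.3]), array([ -7. , -30.9])]
wrist mat near [array([-107.6,   53.7]), array([-107.4,  -54.7])] edges at v=100 [array([ 9.7, 50.5]), array([  9.9, -55.3])]
scene base bottom [-99.1  31.5] [-102.1  -27.4] base top [-102.4   32.9] [-105.9  -26.1]
scene mouth top [96.8 25.2] [ 94.6 -25.7] mouth bottom [102.   24.2]
scene mat [-110.2   57. ] [-111.5  -50.6] [106.1  54.4]
```

```bash
python3 - <<'E'
import numpy as np, cv2
a=np.load("pics/scene15.npz")["img"][130:340,60:340]; cv2.imwrite("pics/s15f.png",cv2.resize(a,None,fx=2.8,fy=2.8,interpolation=2)[:,:,::-1])
E
```

View pics/s15f.png

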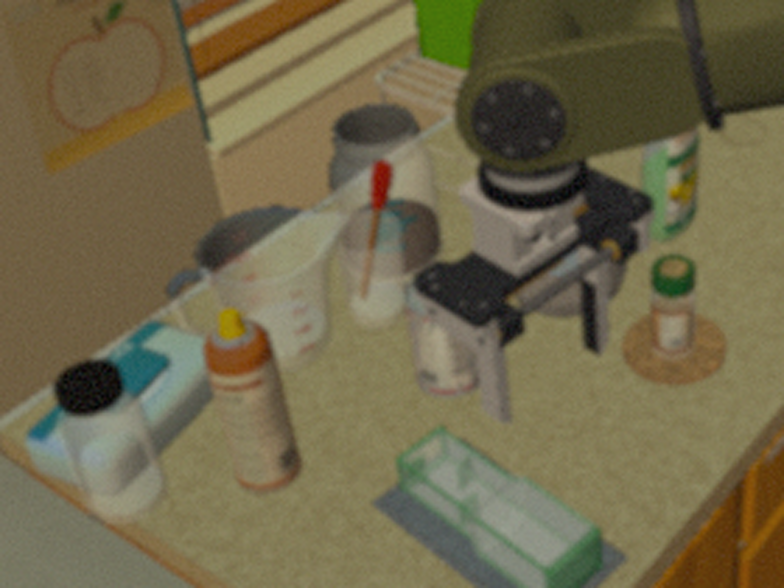

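```bash
python3 -m creep '[[[0,-0.4,-0.4],0,1],[[0,-1,-1],0,1],[[0,-1.7,-1.5],0,1],[[0,-2.4,-1.5],0,1],[[0,-2.8,-1.5],0,1],[[0,-3,-1.5],0,1],[[0,-3,-1.5],0,1]]'; python3 - <<'E'
from station import vision
from h import *
c=vision.camera("scene"); np.savez("pics/scene16.npz",**{k:np.array(v) for k,v in c.items()}); a=c["img"][130:340,130:380]; cv2.imwrite("pics/s16.png",cv2.resize(a,None,fx=2.8,fy=2.8,interpolation=2)[:,:,::-1])
E
```

```text
time_s: 23.25
ee_pos: [0.3836, 0.4405, 0.33]
eef_rot: [3.14, 0.001, -0.124]
force: [-1.0, -0.5, -0.5]
grip_width: 0.0941
```

View pics/s16.png

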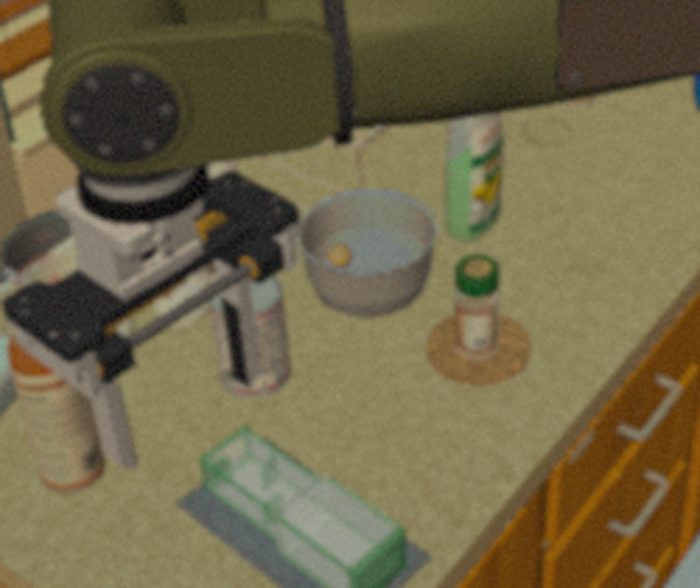

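```bash
python3 -m creep '[[[0,0,0],0,1],[[0,0,0],0,1],[[0,0,0],0,1]]'; python3 -c "
from station import ctrl; print(ctrl.hand_in())"
```

```text
time_s: 23.6
ee_pos: [0.3839, 0.4395, 0.3318]
eef_rot: [-3.141, -0.0, -0.125]
force: [0.3, -0.3, 0.4]
grip_width: 0.0938
the job is handed in; nothing more can be done
None
```

The ball is in the bowl, the jar stands on the coaster and the empty flask lies flat on the mat. I handed the job in at 23.6 s.

- **Jar:** I moved it first, from the mat to the middle of the cork coaster. The last pictures show it upright there.
- **Ball:** The tool can only point down and turn about its own axis, so I could not roll the flask as described. I pivoted it about 45° neck-down in a light grip with its mouth on the worktop, then clamped it and carried it over the bowl. There I shifted it quickly to one side and back. The ball dropped into the bowl, and the last picture shows it still inside.
- **Flask:** I pivoted it down flat onto the mat.
    - It lies in line with the mat to within about 1–2°.
    - The gap at the base end measured about 7 mm in the wrist view and 7–9 mm in the scene view.
    - At the mouth end the scene view alone gave about 4–10 mm, and the two lengths imply about 11–13 mm. Every reading keeps the whole flask on the mat.
- **Bystanders:** In the last picture the bowl, tin, can and bottle stand as before. I did not re-check the spread jar, but the arm stayed clear of everything except the jar and the flask. The gripper was raised and touching nothing at the end.

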